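Index the board turntable to its next hole

TASK

Pull the spring-loaded index knob up out of its hole, swing the turntable anticlockwise (seen from above) and let the pin spring fully home in the next hole, not the one after it. Work gently: never force the pin against the plates, keep the circuit board untouched in its nest, and leave the other things on the bench alone.

Things in the scene. Friction and masses are not known exactly. Their poses are not given: they have to be found in the camera images.
- indexer: Rotary index stand, fixed to the bench: round grey base, diameter 320, 12 mm thick, with a 110 mm wide tongue reaching 265 mm from the axis. Origin: on the vertical turntable axis at bench height; z up; x points from the axis to the home hole, where the pin starts. Two arc-shaped plates lie on it under the knob's path; more than 25 N between pin and plates counts as forcing.
- home_hole (a point): Mouth of the home hole, 125 mm from the axis, 36 mm over the bench, in the first, steel arc plate, which reaches on anticlockwise to 26 degrees. There the aluminium arc plate, top 35 mm over the bench, comes out from under it and runs on to about 85 degrees with two holes, 24 degrees (0.42 rad) apart. All holes: diameter 11, at 125 mm from the axis; flat between them.
- turntable (a joint): Turn of the table, rad, anticlockwise seen from above positive, 0 at home, stop at 1.45. The next hole (the nearer of the aluminium plate's two) lies anywhere from 0.56 to 0.88 (32 to 51 degrees): the fitter clamps that plate anew for each batch, its angle is not reported and must be felt or seen. Friction under 2 N at the knob; it stays where it is left.
- nest (a point): Centre of the turntable's nest floor, on the axis, 48 mm over the bench. The table is an aluminium disc of diameter 170 with four corner walls 12 mm tall round the board, and an arm (top 52 mm over the bench, ending in a boss of diameter 34 that reaches up to 62 mm) that carries the plunger.
- plunger: Sprung index plunger in the arm's end, 125 mm from the axis: upright black knurled knob, diameter 25, 32 mm tall, on a steel pin. Origin: on the knob's axis at mid height, 91 mm over the bench with the pin fully home (knob 75 to 107 mm); x points away from the turntable axis. It moves only up and down, by 18 mm at most; spring and weight: 7 N down when home, 0.25 N more per mm of lift.
- pin_nose (a point): Lowest point of the pin (diameter 9, ball-shaped nose), 66 mm below the knob's origin. Home, it is 11 mm below the steel plate's top and would be 10 mm below the aluminium one's: lift 12 to 16 mm to free it. Let go between holes it rests on the plate, slides there with about 2.5 N of friction and drops in over a hole (1 mm play all round), whose wall then stops the table.
- board: Loose green circuit board, 102 x 76 mm, 31 mm tall with its parts, about 0.25 kg, lying in the nest; origin at the centre of its underside, 48 mm over the bench; long side along the turntable's arm.
- hexkey: Bystander: steel hex key, 90 x 25 mm bent bar 8 mm thick, lying on the tongue of the index stand. Origin at the underside.
- spool: Bystander: grey solder spool, diameter 54, 46 mm tall. Origin at the underside.
- heatsink: Bystander: finned aluminium heat sink, 70 x 50 x 32 mm. Origin at the underside.
- power_driver: Bystander: black pencil-shaped power screwdriver, 215 mm long, 34 mm thick, lying. Origin at the underside.
- spare_module: Bystander: small spare circuit board with a copper coil, 90 x 70 x 28 mm. Origin at the underside.
- screwdriver: Bystander: hand screwdriver, lying. Origin at the underside.
- flux_jar: Bystander: white jar, diameter 52, 60 mm tall. Origin at the underside.
There are look-alikes about, which are no part of the job. What is shaped like the board but pink or yellow is not meant.

How it is judged (in metres and radians):
On the way, in this order (a step that is already met when the one before it is completed fails the run):
1. the pin is pulled up clear of the home hole while the table still stands at home (z of plunger in the frame of indexer above 0.1005 m and value of joint turntable between -0.1 and 0.1 rad), for 0.05 s.
2. the table is turned on with the pin out (z of plunger in the frame of indexer above 0.0985 m and value of joint turntable above 0.35 rad).
At the end, for the whole second after the job is handed in: The pin stands fully home (within 2.5 mm of its full depth) in the next hole, the table 0.53 to 0.91 rad past home and at rest; the board lies at rest in its nest, within 8 mm of its centre (value of joint turntable between 0.53 and 0.91 rad and z of plunger in the frame of indexer below 0.0935 m and velocity of joint turntable between -0.02 and 0.02 rad/s and distance between board and nest below 0.008 m and linear speed of board below 0.02 m/s); the robot touches nothing.
It fails at once if the pin is forced: more than 25 N between the plunger and the stand's plates (contact force between plunger and indexer above 25 N).
It fails at once if the robot touches the circuit board (over 1 N) (contact force between any of the arm, the fingers and board above 1 N).
It fails at once if a bystander is moved by more than 25 mm (distance of any of spool, heatsink, power_driver, spare_module, screwdriver, flux_jar, hexkey from where it was at the start of the episode above 0.025 m).
It also fails if it takes over 50 s, if anything falls off the work surface, if the arm or the gripper's body presses on something with over 40 N, if the wrist force passes 120 N, or if a joint passes its speed limit or range.

ROBOT

A 7-joint arm with a two-finger parallel gripper is mounted at the origin on the work surface. World frame = base frame: x ahead of the robot, y to its left, z up, the work surface at z = 0. Lengths are in m, angles in degrees, forces in N, time in s.
With the tool pointing down it reaches from about 0.4 to 0.85 m from the base axis. Payload 4.5 kg.
Tool frame: the origin (TCP) lies at the very end of the fingers, on their centre line; the grasp point (between the pads) lies 19 mm behind it; z points along the fingers, y is the line along which they close (so a half turn about z gives the same grasp; the last joint's range is limited). The gripper opens to 88 mm and grips with 3 to 60 N. Pads are 18 mm wide; open, the fingers measure 123 mm over their backs; the gripper's body (75 mm by 187 mm) begins 45 mm behind the grasp point.
Start: joints at [-66.589, 39.483, -11.15, 89.685, 9.013, 51.709, -12.324], TCP at [0.229, 0.582, 0.239] pointing down, gripper open.
Joint ranges: [-172.22, 172.22], [-26.19, 119.32], [-84.43, 86.54], [7.71, 146.69], [-57.33, 237.33], [2.42, 119.75], [-152.13, 152.13]. Speed limits (degrees/s): [147.25, 147.25, 180, 180, 180, 180, 180].

INTERFACE

Orientations are given as a 3x3 rotation matrix whose columns are the frame's x, y, z axes.
In Python, from bench import env, vision, workorder gives the robot as it stands.
- The arm moves only by the tool carry_out, never from a script. Its arguments are lists of equal length, an entry for each row: "xyz": the shift along the tool's x, y, z in mm, a list of three; "turn": the turn about the tool's z in degrees; "hand": the closure, from -1 (fully open) to 1 (shut). A call has exactly 10 rows; each row shifts and turns the commanded pose from where the row before left it, along the tool's axes as they then stand; what a row does not reach is not made up. A row lasts 1/10 s, in which the tool goes at most 50 mm and 8.59 degrees, less where a joint would pass 70% of its speed; a pose out of reach is approached as far as the arm can. A call is refused whole if a number of a shift passes 50 or a number of a turn 8.59, either way. A call with a gripper value outside its range is refused whole. The fingers move at their own pace and stop on an object; "force" is the grip in N (left out, the last holds). Time passes only in rows, so rows that do not move let the fingers close, or fill a call up. It gives the time, the measured TCP pose, the force, the opening and the grip force at its end, in the units of the state.
- env.get_obs(): the state, without advancing time (a new reading comes with each control period).
- vision.get_image(name): name is "scene" or "side" or "wrist"; returns the picture (400x640x3 uint8, red, green, blue); there is no depth.
- vision.camera_model(name): a dict with "camera_matrix" (3x3 intrinsics, pixels), "D" ([k1, k2, p1, p2, k3] as OpenCV has them; the pictures are not rectified), "R" (3x3) and "t" (3): a world point X has camera coordinates R X + t. Camera axes: x right, y down, z forward; pixel columns grow to the right and rows downward; lengths in m; the calibration is good to about 2 mm. A picture is of the moment at which its call begins: read the wrist's pose just before it. camera_model takes no time and is no camera call; for the wrist camera it gives the pose at the moment of the call.
- workorder.sign_off(): hands the job in; it is judged then, once.
The state is a dict: "clock": time; "joint_positions": joint angles; "joint_velocities": joint speeds; "effort": joint torques, N m; "ee_pos": TCP position; "tool_rot": TCP orientation; "force": force on the tool from outside, world axes, zero at the start; "ft_torque": the same for the moment, N m; "gripper_width": finger opening in m; "finger_force": force on a finger pad.
Only numpy, scipy, OpenCV 4.12 (cv2) and the standard library are available. Lean on these libraries where they do the work, as an engineer would, in place of code of your own. Each camera call takes 0.05 s, during which the arm holds its last target. There are 200 camera calls.

## Working session

There is one attempt and no reset: what is moved stays moved. The work goes in short steps, Python scripts to look and compute and a tool call to move; the robot and the scene stay as the last step left them, time stands still between calls to the robot, and variables do not carry over. Pictures are saved under pics/ and viewed, at most 10 in all, crops included, and the job is handed in when it is done.

Besides the shell and the picture viewer there is one more tool, called after ">>>" by a JSON object that holds its "fn" and its "kwargs", one argument or row to a line. carry_out: Moves the arm, as the interface text tells. Its arguments: {"type":"object","properties":{"xyz":{"type":"array","items":{"type":"array","items":{"type":"number"}}},"turn":{"type":"array","items":{"type":"number"}},"hand":{"type":"array","items":{"type":"number"}},"force":{"type":"number"}},"required":["xyz","turn","hand"]}

```bash
mkdir -p pics; ls
cat > h.py <<'E'
import numpy as np,cv2
from bench import env,vision,workorder
def snap(n,f):
    o=env.get_obs(); m=vision.camera_model(n); im=vision.get_image(n)
    cv2.imwrite(f,im[:,:,::-1]); np.savez(f+'.npz',**{k:np.array(m[k]) for k in('camera_matrix','D','R','t')}); return im
def ray(f,uv,z):
    m=np.load(f+'.npz'); p=cv2.undistortPoints(np.array([[uv]],float),m['camera_matrix'],m['D'])[0,0]
    d=m['R'].T@np.array([p[0],p[1],1]); c=-m['R'].T@m['t'].reshape(3); return c+d*(z-c[2])/d[2]
def proj(f,P):
    m=np.load(f+'.npz'); return cv2.projectPoints(np.array(P,float).reshape(-1,3),cv2.Rodrigues(m['R'])[0],m['t'].reshape(3),m['camera_matrix'],m['D'])[0].reshape(-1,2)
E
python3 - <<'E'
from h import *
a=snap('scene','pics/scene.png');b=snap('side','pics/side.png');snap('wrist','pics/wrist.png')
o=env.get_obs();print(o['clock'],o['ee_pos'],o['tool_rot'],o['gripper_width'])
for n in('scene','side'):
  m=vision.camera_model(n);R=np.array(m['R']);print(n,-R.T@np.array(m['t']).reshape(3),R[2])
E
```

```text
pics
0.15 [0.22865511 0.58118746 0.2381291 ] [[-9.30608992e-01  3.66014672e-01 -4.05137974e-04]
 [ 3.66014887e-01  9.30608149e-01 -1.25526109e-03]
 [-8.24192773e-05 -1.31644379e-03 -9.99999130e-01]] 0.08822073879134386
scene [0.82623825 0.70649856 1.15343886] [-0.25801945 -0.51085131 -0.82003469]
side [0.33884154 1.3786172  1.07560481] [ 0.09159411 -0.80279434 -0.58917889]
```

View pics/scene.png

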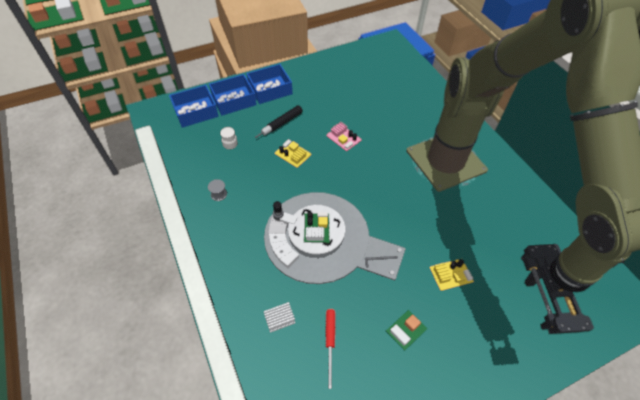

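View pics/side.png

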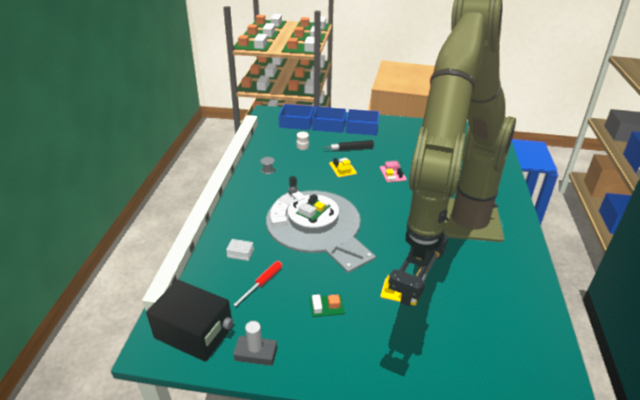

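The scene picture shows the stand with its disc centre near (317,230), the black knob at (278,210), the pale arc plates around (282,245) and the tongue with the hex key at (382,258). In the side picture the knob is at (293,184) and the disc at (313,210). Three things have the board's shape: the green board in the nest at (317,230), and yellow or pink ones at (293,152), (344,135) and (452,274). Only the green one in the nest is meant. The spare module at (406,329) is a bystander.

Run:
```python
from h import *
a=cv2.imread('pics/scene.png')[180:290,250:410];b=cv2.imread('pics/side.png')[165:275,255:385]
a=cv2.resize(a,None,fx=5,fy=5,interpolation=cv2.INTER_CUBIC)[:, :800]
cv2.imwrite('pics/cropA.png',a)
b=cv2.resize(b,None,fx=5,fy=5,interpolation=cv2.INTER_CUBIC)
cv2.imwrite('pics/cropB.png',b)
```

```text
(no output)
```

View pics/cropA.png

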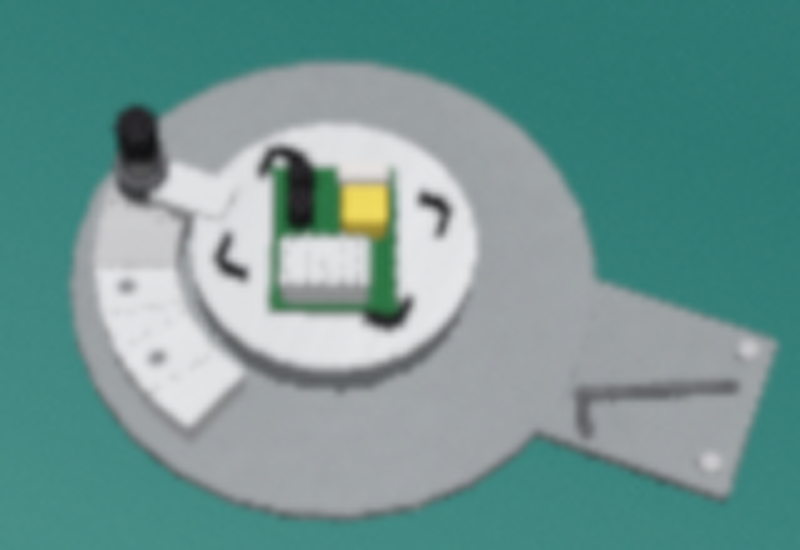

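View pics/cropB.png

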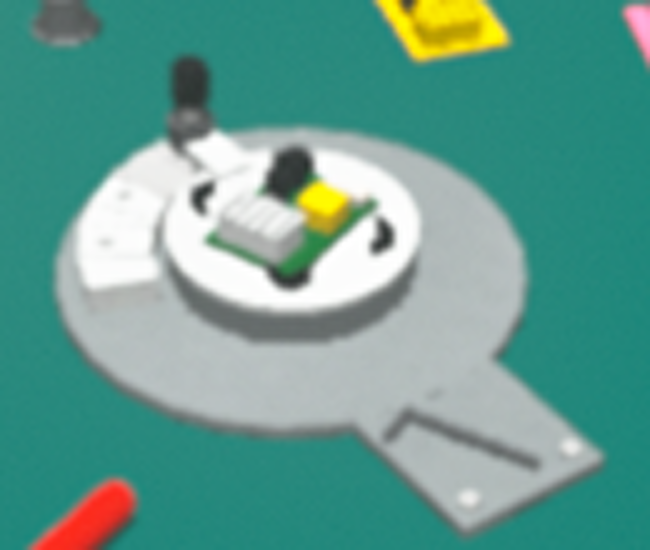

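Enlarged, the knob top is at crop A (135,115), with the boss below it at (140,178). The two aluminium holes are at crop A (127,286) and (157,357), and at crop B (125,196) and (106,241). The nearer one is the target.

Run:
```python
from h import *
from scipy.optimize import least_squares
S=lambda u,v:(250+(u+.5)/5-.5,180+(v+.5)/5-.5); D=lambda u,v:(255+(u+.5)/5-.5,165+(v+.5)/5-.5)
fs,fd='pics/scene.png','pics/side.png'
B=[ray(fs,S(*p),.012) for p in[(335,62),(450,87),(540,160),(590,250),(72,285),(110,405),(190,480),(330,515),(460,487)]]
B2=[ray(fd,D(*p),.012) for p in[(525,270),(500,200),(290,130),(58,270),(90,350),(170,410),(290,432)]]
def circ(P,n):
  P=np.array(P)[:,:2]; r=least_squares(lambda q:np.hypot(*(P-q[:2]).T)-q[2],[.65,.1,.16]);print(n,r.x,np.abs(r.fun).max());return r.x[:2]
c1=circ(B,'scene');c2=circ(B2,'side');c=(c1+c2)/2
for f,g,n,cc in((fs,S,[(127,286),(157,357)],c1),(fd,D,[(125,196),(106,241)],c2)):
  k=S(137,117) if f==fs else D(190,68)
  K=ray(f,k,.105)[:2];b=K-cc;a0=np.arctan2(b[1],b[0]);print('knob',K,np.hypot(*b),np.degrees(a0))
  for p in n:
    h=ray(f,g(*p),.035)[:2]-cc;print('hole',np.hypot(*h),np.degrees(np.arctan2(h[1],h[0])-a0)%360)
  tg=[(745,348),(710,461)] if f==fs else [(571,447),(469,498)]
  t=np.mean([ray(f,g(*p),.012)[:2] for p in tg],0)-cc;print('tongue',np.hypot(*t),np.degrees(np.arctan2(t[1],t[0])))
```

```text
scene [0.53888175 0.08523688 0.15909953] 0.003266763047171578
side [0.53312701 0.08635386 0.16075689] 0.004083193969400184
knob [ 0.6211759  -0.01024078] 0.1260488351250059 -49.24127755368717
hole 0.12420818800539882 34.4380657873604
hole 0.12381613400159609 58.64454300547421
tongue 0.2492721186699324 134.06190000003247
knob [ 0.62104854 -0.00684729] 0.12812747575177577 -46.669664063384616
hole 0.12811783752520078 31.822115333646227
hole 0.12755044053870077 54.78792146163657
tongue 0.2429437211277214 133.61508563483844
```

The two views agree. The axis is at about (0.537, 0.086) and the knob at about (0.621, -0.008), at the expected 125 mm radius, with home at about -48°. The holes are 24° apart as stated, and the near one is at about 33° (31.8 to 34.4). Next I move above the knob, then turn so that the fingers close radially.

>>> {"fn": "carry_out", "kwargs": {
  "xyz": [
    [-29,-20,0],
    [-29,-20,0],
    [-29,-20,0],
    [-29,-20,0],
    [-29,-20,0],
    [-29,-20,0],
    [-29,-20,0],
    [-29,-20,0],
    [-29,-20,0],
    [-29,-20,0]
  ],
  "turn": [0,0,0,0,0,0,0,0,0,0],
  "hand": [-1,-1,-1,-1,-1,-1,-1,-1,-1,-1],
  "force": 20
}}

```text
clock: 1.15
ee_pos: [0.426, 0.288, 0.2386]
tool_rot: [[-0.931, 0.366, -0.0], [0.366, 0.931, -0.0], [0.0, -0.0, -1.0]]
force: [0.4, 0.2, -0.1]
gripper_width: 0.088
finger_force: 0.0
```

>>> {"fn": "carry_out", "kwargs": {
  "xyz": [
    [-29,-20,0],
    [-29,-20,0],
    [-29,-20,0],
    [-29,-20,0],
    [-29,-20,0],
    [-29,-20,0],
    [-29,-20,0],
    [-29,-20,0],
    [-29,-20,0],
    [-29,-20,0]
  ],
  "turn": [0,0,0,0,0,0,0,0,0,0],
  "hand": [-1,-1,-1,-1,-1,-1,-1,-1,-1,-1]
}}

```text
clock: 2.15
ee_pos: [0.6225, -0.0043, 0.2384]
tool_rot: [[-0.931, 0.366, -0.001], [0.366, 0.931, 0.0], [0.001, -0.0, -1.0]]
force: [0.7, 0.2, -0.3]
gripper_width: 0.0883
finger_force: 0.0
```

>>> {"fn": "carry_out", "kwargs": {
  "xyz": [
    [0,0,0],
    [0,0,0],
    [0,0,0],
    [0,0,0],
    [0,0,0],
    [0,0,0],
    [0,0,0],
    [0,0,0],
    [0,0,0],
    [0,0,0]
  ],
  "turn": [8,8,8,8,8,8,8,8,8,8],
  "hand": [-1,-1,-1,-1,-1,-1,-1,-1,-1,-1]
}}

```text
clock: 3.15
ee_pos: [0.6218, -0.0028, 0.2384]
tool_rot: [[0.204, 0.979, -0.001], [0.979, -0.204, 0.0], [0.0, -0.001, -1.0]]
force: [-0.6, -0.1, 0.0]
gripper_width: 0.0885
finger_force: 0.0
```

>>> {"fn": "carry_out", "kwargs": {
  "xyz": [
    [0,0,0],
    [0,0,0],
    [0,0,0],
    [0,0,0],
    [0,0,0],
    [0,0,0],
    [0,0,0],
    [0,0,0],
    [0,0,0],
    [0,0,0]
  ],
  "turn": [8,8,8,8,4.5,0,0,0,0,0],
  "hand": [-1,-1,-1,-1,-1,-1,-1,-1,-1,-1]
}}

```text
clock: 4.15
ee_pos: [0.6221, -0.003, 0.2387]
tool_rot: [[0.743, 0.67, 0.0], [0.67, -0.743, 0.0], [0.0, -0.0, -1.0]]
force: [0.3, 0.5, 0.1]
gripper_width: 0.0883
finger_force: 0.0
```

Run:
```python
from h import *
snap('wrist','pics/w1.png');o=env.get_obs();print(o['clock'],o['ee_pos'],o['tool_rot'],o['joint_positions'],o['force'])
m=np.load('pics/w1.png.npz');print(-m['R'].T@m['t'].reshape(3),proj('pics/w1.png',[[.621,-.0085,.107],[.537,.086,.048],o['ee_pos']]))
```

```text
4.2 [ 0.62210339 -0.00300053  0.23872423] [[ 7.42689336e-01  6.69636132e-01  4.59256014e-05]
 [ 6.69636112e-01 -7.42689328e-01  1.98445326e-04]
 [ 1.66994614e-04 -1.16629786e-04 -9.99999979e-01]] [-14.09050299  40.35981403  18.57383979  91.16894575 -15.40636373
  51.00291699 -37.85222914] [-0.33567576  0.59753611  0.25092619]
[0.68340668 0.05224357 0.38350669] [[322.65213329 193.614937  ]
 [197.158118   175.3171062 ]
 [318.69143775 267.41527767]]
```

View pics/w1.png

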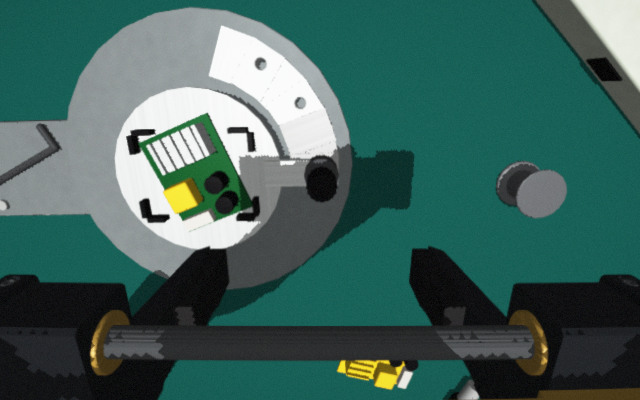

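The wrist view shows the knob at about (321,179), the disc centre near (196,168) and the holes at (261,64) and (300,103). The knob sits about 14 px above my prediction, so I refine from this sharper view.

Run:
```python
from h import *
from scipy.optimize import least_squares
f='pics/w1.png'
def circ(p,z,n):
  P=np.array([ray(f,q,z)[:2] for q in p]); r=least_squares(lambda q:np.hypot(*(P-q[:2]).T)-q[2],[.54,.086,.16]);print(n,r.x,np.abs(r.fun).max());return r.x[:2]
c=circ([(193,8),(130,28),(85,70),(68,110),(262,25),(318,75),(345,120),(352,160),(120,245),(150,270),(340,215)],.012,'base')
c2=circ([(115,165),(130,122),(160,97),(193,87),(230,96),(135,215),(160,240),(195,249)],.048,'disc')
g=cv2.imread(f)[150:210,295:350].max(2); ys,xs=np.where(g<45)
print('knob dark box',xs.min()+295,xs.max()+295,ys.min()+150,ys.max()+150)
m=np.load(f+'.npz');C=-m['R'].T@m['t'].reshape(3);print('nadir',proj(f,[C[0],C[1],.05]))
for K in[(.621,-.0085),(.6215,-.005),(.623,-.002),(.625,.001)]:
  t=np.linspace(0,6.28,40)
  P=[[K[0]+.0125*np.cos(a),K[1]+.0125*np.sin(a),z] for z in(.075,.107) for a in t];q=proj(f,P);print(K,q.min(0),q.max(0))
for cc in(c,c2):
  for u,z in(((261,64),.035),((300,103),.035)):
    h=ray(f,u,z)[:2]-cc;print(np.hypot(*h),np.degrees(np.arctan2(h[1],h[0])))
```

```text
base [0.53921064 0.08550348 0.15659605] 0.003081018219085352
disc [0.53829156 0.08261084 0.08531426] 0.0025564998803884326
knob dark box 306 337 156 201
nadir [[318.70921422  85.61846528]]
(0.621, -0.0085) [307.89728318 170.34281899] [337.41818892 207.5120854 ]
(0.6215, -0.005) [305.18024621 167.47018587] [334.78928502 204.52562241]
(0.623, -0.002) [303.67819858 164.146937  ] [333.38836975 201.06852929]
(0.625, 0.001) [302.55902068 160.40433053] [332.38274844 197.17250849]
0.12381812357077922 9.663208501777289
0.12360230704884713 -14.289295305042009
0.12523876139823414 10.897310665744875
0.12381607573541409 -12.887027604753861
```

The refined knob position is about (0.625, -0.005). The axis is about (0.5385, 0.084), which gives a 125 mm radius and home at -46°. The hole is at 32.5°. I descend with the fingers part-closed.

>>> {"fn": "carry_out", "kwargs": {
  "xyz": [
    [0.6,3.7,10],
    [0,0,15],
    [0,0,15],
    [0,0,15],
    [0,0,15],
    [0,0,15],
    [0,0,15],
    [0,0,15],
    [0,0,5],
    [0,0,0]
  ],
  "turn": [-2,0,0,0,0,0,0,0,0,0],
  "hand": [-0.2,-0.2,-0.2,-0.2,-0.2,-0.2,-0.2,-0.2,-0.2,-0.2],
  "force": 4
}}

```text
clock: 5.2
ee_pos: [0.6245, -0.0053, 0.1178]
tool_rot: [[0.719, 0.695, -0.002], [0.695, -0.719, 0.0], [-0.001, -0.001, -1.0]]
force: [1.0, 0.1, -0.5]
gripper_width: 0.0531
finger_force: 0.0
```

Run:
```python
from h import *
snap('wrist','pics/w2.png');o=env.get_obs();print(o['clock'],o['ee_pos'],o['gripper_width'],o['force'])
im=cv2.imread('pics/w2.png');print(proj('pics/w2.png',[[.625,-.005,.107],o['ee_pos']]))
```

```text
5.25 [ 0.6250643  -0.00534365  0.11858292] 0.052732223924763046 [ 0.27652686  1.07454515 -0.42408298]
[[318.98319125 255.75871865]
 [319.59194574 267.64850219]]
```

View pics/w2.png

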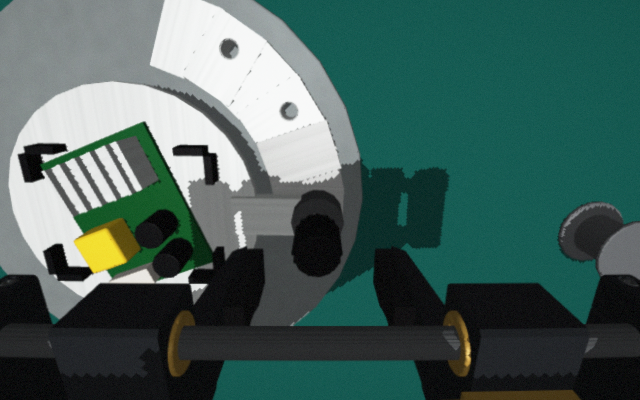

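The knob top is centred at about (317,254), with its right edge at 342 and bottom edge at 277, so it is within 1 mm of the prediction. I shift 1 mm inward, descend, and close softly.

>>> {"fn": "carry_out", "kwargs": {
  "xyz": [
    [0,-1,8],
    [0,0,10],
    [0,0,10],
    [0,0,10],
    [0,0,2],
    [0,0,0],
    [0,0,0],
    [0,0,0],
    [0,0,0],
    [0,0,0]
  ],
  "turn": [0,0,0,0,0,0,0,0,0,0],
  "hand": [-0.2,-0.2,-0.2,-0.2,-0.2,0.1,0.3,0.5,0.6,0.6],
  "force": 4
}}

```text
clock: 6.25
ee_pos: [0.6242, -0.0041, 0.079]
tool_rot: [[0.719, 0.695, -0.0], [0.695, -0.719, 0.001], [0.0, -0.001, -1.0]]
force: [-1.7, 1.5, 1.5]
gripper_width: 0.0245
finger_force: 4.0
```

>>> {"fn": "carry_out", "kwargs": {
  "xyz": [
    [0,0,0],
    [0,0,0],
    [0,0,0],
    [0,0,0],
    [0,0,0],
    [0,0,0],
    [0,0,0],
    [0,0,0],
    [0,0,0],
    [0,0,0]
  ],
  "turn": [0,0,0,0,0,0,0,0,0,0],
  "hand": [1,1,1,1,1,1,1,1,1,1],
  "force": 6
}}

```text
clock: 7.25
ee_pos: [0.6242, -0.0041, 0.079]
tool_rot: [[0.719, 0.695, -0.0], [0.695, -0.719, 0.001], [0.0, -0.001, -1.0]]
force: [-2.2, 1.7, 6.2]
gripper_width: 0.0248
finger_force: 6.0
```

Force on the knob is small, about 3 N sideways. I tighten the grip and lift.

>>> {"fn": "carry_out", "kwargs": {
  "xyz": [
    [0,-0.3,0],
    [0,0,0],
    [0,0,0],
    [0,0,-1],
    [0,0,-2],
    [0,0,-2],
    [0,0,-2],
    [0,0,-2],
    [0,0,0],
    [0,0,0]
  ],
  "turn": [0,0,0,0,0,0,0,0,0,0],
  "hand": [1,1,1,1,1,1,1,1,1,1],
  "force": 20
}}

```text
clock: 8.25
ee_pos: [0.6239, -0.0043, 0.0876]
tool_rot: [[0.719, 0.695, -0.0], [0.695, -0.719, 0.0], [-0.0, -0.0, -1.0]]
force: [1.8, 0.3, -8.8]
gripper_width: 0.0244
finger_force: 20.0
```

The lift force matches the spring (8.8 N at 8.6 mm). I lift to about 14 mm.

>>> {"fn": "carry_out", "kwargs": {
  "xyz": [
    [0,0,-2],
    [0,0,-2],
    [0,0,-1.4],
    [0,0,0],
    [0,0,0],
    [0,0,0],
    [0,0,0],
    [0,0,0],
    [0,0,0],
    [0,0,0]
  ],
  "turn": [0,0,0,0,0,0,0,0,0,0],
  "hand": [1,1,1,1,1,1,1,1,1,1]
}}

```text
clock: 9.25
ee_pos: [0.6239, -0.0044, 0.093]
tool_rot: [[0.719, 0.695, -0.0], [0.695, -0.719, 0.0], [-0.0, -0.0, -1.0]]
force: [1.2, 0.8, -10.2]
gripper_width: 0.0242
finger_force: 20.0
```

Run:
```python
import numpy as np
# step arc: turn d deg about axis (R=125), tool y outward, tool x = ccw tangent; shift applied along axes (before turning)
for n,t in ((20,28.),):
  d=np.radians(t/n);print(t/n,125*np.sin(d),-125*(1-np.cos(d)))
```

```text
1.4 3.0540222690816443 -0.03731377735211039
```

>>> {"fn": "carry_out", "kwargs": {
  "xyz": [
    [3.05,-0.04,0],
    [3.05,-0.04,0],
    [3.05,-0.04,0],
    [3.05,-0.04,0],
    [3.05,-0.04,0],
    [3.05,-0.04,0],
    [3.05,-0.04,0],
    [3.05,-0.04,0],
    [3.05,-0.04,0],
    [3.05,-0.04,0]
  ],
  "turn": [-1.4,-1.4,-1.4,-1.4,-1.4,-1.4,-1.4,-1.4,-1.4,-1.4],
  "hand": [1,1,1,1,1,1,1,1,1,1]
}}

```text
clock: 10.25
ee_pos: [0.6434, 0.0195, 0.0931]
tool_rot: [[0.528, 0.849, -0.0], [0.849, -0.528, -0.0], [-0.0, 0.0, -1.0]]
force: [-0.4, -1.0, -10.1]
gripper_width: 0.0245
finger_force: 20.0
```

Smooth, with low side force. I continue to about 28°.

>>> {"fn": "carry_out", "kwargs": {
  "xyz": [
    [3.05,-0.04,0],
    [3.05,-0.04,0],
    [3.05,-0.04,0],
    [3.05,-0.04,0],
    [3.05,-0.04,0],
    [3.05,-0.04,0],
    [3.05,-0.04,0],
    [3.05,-0.04,0],
    [3.05,-0.04,0],
    [3.05,-0.04,0]
  ],
  "turn": [-1.4,-1.4,-1.4,-1.4,-1.4,-1.4,-1.4,-1.4,-1.4,-1.4],
  "hand": [1,1,1,1,1,1,1,1,1,1]
}}

```text
clock: 11.25
ee_pos: [0.6563, 0.0471, 0.0931]
tool_rot: [[0.307, 0.952, 0.0], [0.952, -0.307, -0.0], [0.0, 0.0, -1.0]]
force: [-0.6, -1.5, -10.3]
gripper_width: 0.0244
finger_force: 20.0
```

Run:
```python
from h import *
o=env.get_obs();print(o['ee_pos'],o['force'])
for c in((.5385,.084),(.5372,.085)):
  a=[np.degrees(np.arctan2(p[1]-c[1],p[0]-c[0])) for p in((.6239,-.0044),o['ee_pos'])];print(a[1]-a[0],[np.hypot(p[1]-c[1],p[0]-c[0]) for p in((.6239,-.0044),(.6434,.0195),o['ee_pos'])])
snap('scene','pics/s3.png');snap('wrist','pics/w3.png')
```

```text
[0.65626413 0.04710588 0.09314735] [ -0.62545575  -1.53633984 -10.30267988]
28.593737214604275 [np.float64(0.12291346549503844), np.float64(0.12314324991650984), np.float64(0.12340813290860325)]
28.223874989232538 [np.float64(0.12453613933312692), np.float64(0.12477455670127621), np.float64(0.12494891857148216)]
```

View pics/w3.png

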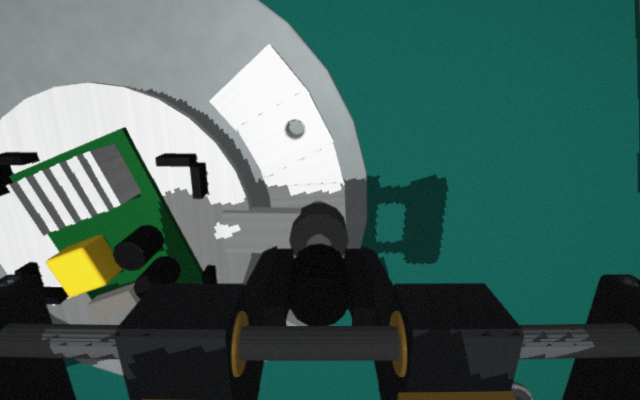

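Run:
```python
from h import *
o=env.get_obs()
for c in((.5385,.084),(.5372,.085)):
  c=np.array(c);h=ray('pics/w3.png',(295,129),.035)[:2]-c;p=o['ee_pos'][:2]-c
  print(np.hypot(*h),np.degrees(np.arctan2(h[1],h[0])-np.arctan2(p[1],p[0]))-24)
for f,u in(('pics/w2.png',(289,111)),('pics/w2.png',(229,48)),('pics/w1.png',(300,103)),('pics/w1.png',(261,64))):
  c=np.array((.5372,.085));h=ray(f,u,.035)[:2]-c;print(np.hypot(*h),np.degrees(np.arctan2(h[1],h[0])-np.arctan2(-.0894,.0867)))
```

```text
0.12507726815086628 3.876135566170813
0.12617163590592134 3.5828635153123614
0.1256130940473654 32.06322904853251
0.12619210198241065 55.977458745869285
0.12543033495491 32.0386715155564
0.12588484853742324 55.6139042232422
```

>>> {"fn": "carry_out", "kwargs": {
  "xyz": [
    [0,0,1],
    [0,0,1],
    [0,0,1],
    [0,0,0.5],
    [0,0,0],
    [0,0,0],
    [0,0,0],
    [0,0,0],
    [0,0,0],
    [0,0,0]
  ],
  "turn": [0,0,0,0,0,0,0,0,0,0],
  "hand": [1,1,1,1,1,1,1,1,1,1]
}}

```text
clock: 12.35
ee_pos: [0.6563, 0.047, 0.0897]
tool_rot: [[0.309, 0.951, 0.0], [0.951, -0.309, 0.0], [0.0, 0.0, -1.0]]
force: [2.5, 0.9, -9.8]
gripper_width: 0.0245
finger_force: 20.0
```

The hole is about 3.7° ahead. I set a light grip so the knob can slide, then creep forward.

>>> {"fn": "carry_out", "kwargs": {
  "xyz": [
    [0,0,0],
    [0,0,0],
    [0,0,0],
    [0.65,0,0],
    [0.65,0,0],
    [0.65,0,0],
    [0.65,0,0],
    [0.65,0,0],
    [0,0,0],
    [0,0,0]
  ],
  "turn": [0,0,0,-0.3,-0.3,-0.3,-0.3,-0.3,0,0],
  "hand": [1,1,1,1,1,1,1,1,1,1],
  "force": 3
}}

```text
clock: 13.35
ee_pos: [0.657, 0.0497, 0.0897]
tool_rot: [[0.284, 0.959, 0.0], [0.959, -0.284, -0.0], [-0.0, 0.0, -1.0]]
force: [-2.6, -4.8, 0.1]
gripper_width: 0.0247
finger_force: 3.0
```

It rests on the plate (vertical force is about 0), with 5 N of drag as expected. I continue with a slightly firmer grip.

>>> {"fn": "carry_out", "kwargs": {
  "xyz": [
    [0,0,0],
    [0.5,0,0],
    [0.5,0,0],
    [0.5,0,0],
    [0.5,0,0],
    [0.5,0,0],
    [0.5,0,0],
    [0.5,0,0],
    [0,0,0],
    [0,0,0]
  ],
  "turn": [0,-0.23,-0.23,-0.23,-0.23,-0.23,-0.23,-0.23,0,0],
  "hand": [1,1,1,1,1,1,1,1,1,1],
  "force": 5
}}

```text
clock: 14.35
ee_pos: [0.6576, 0.0521, 0.0896]
tool_rot: [[0.257, 0.966, -0.001], [0.966, -0.257, -0.002], [-0.002, -0.0, -1.0]]
force: [-2.6, -6.4, 1.4]
gripper_width: 0.0245
finger_force: 5.0
```

>>> {"fn": "carry_out", "kwargs": {
  "xyz": [
    [0.3,0,0],
    [0.3,0,0],
    [0.3,0,0],
    [0.3,0,0],
    [0.3,0,0],
    [0,0,0],
    [0,0,0],
    [0,0,0],
    [0,0,0],
    [0,0,0]
  ],
  "turn": [-0.14,-0.14,-0.14,-0.14,-0.14,0,0,0,0,0],
  "hand": [1,1,1,1,1,1,1,1,1,1]
}}

```text
clock: 15.35
ee_pos: [0.6579, 0.0531, 0.0896]
tool_rot: [[0.246, 0.969, -0.001], [0.969, -0.246, -0.002], [-0.002, -0.0, -1.0]]
force: [-3.6, -6.4, 0.3]
gripper_width: 0.0247
finger_force: 5.0
```

Run:
```python
from h import *
snap('wrist','pics/w4.png');snap('side','pics/sd4.png');o=env.get_obs();print(o['ee_pos'],o['force'])
c=np.array((.5372,.085))
p=o['ee_pos'][:2]-c;print(np.degrees(np.arctan2(p[1],p[0])-np.arctan2(-.0894,.0867)))
for z in(.091,.101):print(proj('pics/w4.png',[*o['ee_pos'][:2],z+.016]),proj('pics/sd4.png',[*o['ee_pos'][:2],z+.016]))
g=cv2.imread('pics/w4.png')[100:360,160:480];cv2.imwrite('pics/w4c.png',cv2.resize(g,None,fx=2,fy=2))
```

```text
[0.65791545 0.05312854 0.08955485] [-3.05416236 -5.45377994  1.64865194]
31.088578287678075
[[318.3611165  287.78892919]] [[278.52532841 186.72513415]]
[[318.34829158 301.76226328]] [[278.40775487 184.29813237]]
```

View pics/w4c.png

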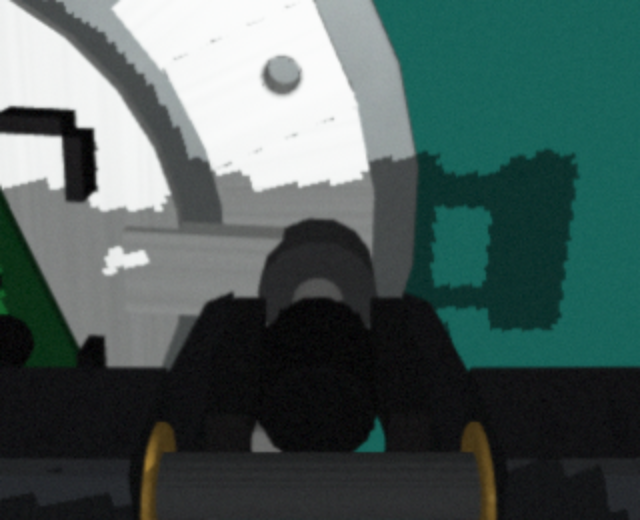

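The knob is still up, since the bright pin shows between boss and knob at crop (318,290). The table is at about 31°, with roughly 1° to go.

>>> {"fn": "carry_out", "kwargs": {
  "xyz": [
    [0.3,0,0],
    [0.3,0,0],
    [0.3,0,0],
    [0.3,0,0],
    [0.3,0,0],
    [0.3,0,0],
    [0,0,0],
    [0,0,0],
    [0,0,0],
    [0,0,0]
  ],
  "turn": [-0.14,-0.14,-0.14,-0.14,-0.14,-0.14,0,0,0,0],
  "hand": [1,1,1,1,1,1,1,1,1,1],
  "force": 4
}}

```text
clock: 16.45
ee_pos: [0.6586, 0.0562, 0.0894]
tool_rot: [[0.231, 0.973, -0.0], [0.973, -0.231, -0.0], [-0.001, -0.0, -1.0]]
force: [-2.1, -6.2, -0.3]
gripper_width: 0.0246
finger_force: 4.0
```

Run:
```python
from h import *
snap('wrist','pics/w5.png')
for f in('w4','w5'):
  g=cv2.imread(f'pics/{f}.png').max(2);print(f,g[205:335:3,319])
o=env.get_obs();c=np.array((.5372,.085));p=o['ee_pos'][:2]-c;print(np.degrees(np.arctan2(p[1],p[0])-np.arctan2(-.0894,.0867)),o['force'])
```

```text
w4 [134 130  29  29  36  30  39  42  41  40  39  45  80  80  75   8   9  14
  12   9   8  10  13  16  16   8   4  16   9  16  10  14  15  16  14  13
   0  12  15   9  12  33  38  38]
w5 [133 134 133  52  32  30  28  36  38  38  43  41  37  72  83  82  59   7
   8  12  13  18  14   8  12  12  11  13  17  14  14  12   8  19  12  15
  10  14   9   7  14  39  37  38]
32.539880911183054 [-1.98369684 -4.81052264 -0.50476523]
```

The pin gap is still visible, so it has not dropped. The boss has lagged about 1.5 mm relative to the fingers, meaning the pads slipped. I open slightly to let the spring act, then check.

>>> {"fn": "carry_out", "kwargs": {
  "xyz": [
    [0,0,0],
    [0,0,0],
    [0,0,0],
    [0,0,0],
    [0,0,0],
    [0,0,0],
    [0,0,0],
    [0,0,0],
    [0,0,0],
    [0,0,0]
  ],
  "turn": [0,0,0,0,0,0,0,0,0,0],
  "hand": [0.25,0.25,0.25,0.25,0.25,0.25,0.25,0.25,0.25,0.25]
}}

```text
clock: 17.5
ee_pos: [0.6588, 0.0566, 0.0896]
tool_rot: [[0.231, 0.973, -0.0], [0.973, -0.231, 0.0], [0.0, -0.0, -1.0]]
force: [-0.2, 0.1, 0.3]
gripper_width: 0.0332
finger_force: 0.0
```

Run:
```python
from h import *
snap('wrist','pics/w6.png')
for f in('w5','w6'):
  g=cv2.imread(f'pics/{f}.png').max(2);print(f,g[205:335:3,319])
o=env.get_obs();c=np.array((.5372,.085));p=o['ee_pos'][:2]-c;print(o['ee_pos'],np.degrees(np.arctan2(p[1],p[0])-np.arctan2(-.0894,.0867)),o['force'],o['gripper_width'])
g=cv2.imread('pics/w6.png')[100:360,160:480];cv2.imwrite('pics/w6c.png',cv2.resize(g,None,fx=2,fy=2))
```

```text
w5 [133 134 133  52  32  30  28  36  38  38  43  41  37  72  83  82  59   7
   8  12  13  18  14   8  12  12  11  13  17  14  14  12   8  19  12  15
  10  14   9   7  14  39  37  38]
w6 [134 134 132 100  31  30  30  32  41  39  42  41  39  59  82  84  82  16
  10  16  16  10  12   7  10   7   7  15  15  19  16  12   9  14  11  14
   8  14   8  11  17  37  42  39]
[0.65877956 0.05663852 0.08960336] 32.747544677759514 [ 0.33374377 -0.62503228  0.12890857] 0.03299269370734705
```

View pics/w6c.png

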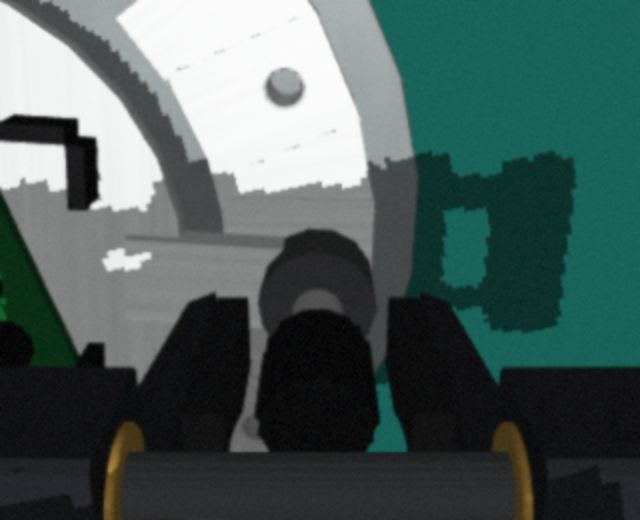

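The knob is still up: bright pin at crop (318,300), far hole at crop (285,87). A small dark spot also shows at crop (252,428). I back-project these to see where the pin stands relative to the near hole.

Run:
```python
from h import *
c=np.array((.5372,.085));a0=np.arctan2(-.0894,.0867);f='pics/w6.png'
def A(u,z):
  h=ray(f,u,z)[:2]-c;return round(np.hypot(*h),4),round(np.degrees(np.arctan2(h[1],h[0])-a0),2)
I=lambda u,v:(160+u/2-.25,100+v/2-.25)
print('far',A(I(285,87),.035),'spot',A(I(252,428),.035),A(I(252,428),.036),A(I(252,428),.012))
# boss top edge row (far rim) at z .062, for several table angles
col=lambda K,z,r:proj(f,[[c[0]+.125*np.cos(a0+K)+r*np.cos(t),c[1]+.125*np.sin(a0+K)+r*np.sin(t),z] for t in np.linspace(0,6.28,60)])
for d in(30,31,32,33,34):
  q=col(np.radians(d),.062,.017);k=col(np.radians(d),.062,.0045);print(d,'boss',q.min(0).round(1),q.max(0).round(1),'knobbottom minrow', [col(np.radians(d),z,.0125).min(0).round(1)[1] for z in(.075,.085)], 'pin',k.min(0).round(1))
```

```text
far (np.float64(0.1262), np.float64(56.31)) spot (np.float64(0.1223), np.float64(-0.76)) (np.float64(0.122), np.float64(-0.44)) (np.float64(0.1306), np.float64(-7.76))
30 boss [288.  223.7] [348.8 278.4] knobbottom minrow [np.float64(241.6), np.float64(250.6)] pin [310.4 244.6]
31 boss [288.1 220. ] [349.1 275.1] knobbottom minrow [np.float64(237.7), np.float64(246.5)] pin [310.5 241. ]
32 boss [288.  216.3] [349.2 271.7] knobbottom minrow [np.float64(233.8), np.float64(242.4)] pin [310.5 237.4]
33 boss [287.9 212.5] [349.4 268.3] knobbottom minrow [np.float64(229.9), np.float64(238.3)] pin [310.5 233.8]
34 boss [287.7 208.7] [349.4 264.9] knobbottom minrow [np.float64(225.9), np.float64(234.1)] pin [310.4 230.1]
```

Run:
```python
from h import *
from scipy.optimize import brentq
c=np.array((.5372,.085));a0=np.arctan2(-.0894,.0867)
for f in('w2','w3','w4','w5','w6'):
  F=f'pics/{f}.png';g=cv2.imread(F).max(2);col=317 if f=='w2' else 319
  s=g[150:300,col].astype(int)
  # boss edge: first <80 run ; black onset: first of 8 rows all <25
  b=next(i for i in range(150) if (s[i:i+5]<70).all())+150; k=next(i for i in range(140) if (s[i:i+10]<26).all())+150
  m=lambda d,z,r:proj(F,[[c[0]+.125*np.cos(a0+np.radians(d))+r*np.cos(t),c[1]+.125*np.sin(a0+np.radians(d))+r*np.sin(t),z] for t in np.linspace(0,6.28,90)])[:,1].min()
  d=brentq(lambda d:m(d,.062,.017)-b,-5,45)
  z=brentq(lambda z:m(d,z,.0125)-k,.06,.13);print(f,b,k,'angle',round(d,2),'knob bottom z',round(z,4))
  print(s[b-150-4:k-150+6])
```

```text
w2 190 213 angle 2.07 knob bottom z 0.0898
[103 103 102  87  50  32  31  28  30  26  30  30  31  33  37  40  40  41
  37  41  40  36  40  38  41  40  35  25  13   9   7  11  14]
w3 202 245 angle 31.05 knob bottom z 0.1056
[131 129 119  93  62  42  32  29  27  33  29  33  30  35  31  33  38  41
  44  40  39  44  39  41  41  40  41  40  37  43  39  38  36  42  44  46
  65  82  81  81  77  81  80  79  78  56  27  11   5  15  10  10  12]
w4 210 249 angle 31.98 knob bottom z 0.0989
[131 130 130  89  41  29  30  32  29  30  30  36  25  32  30  33  39  39
  43  42  42  42  44  41  43  38  40  40  43  39  41  44  45  63  80  80
  81  86  80  84  81  75  51  17   8  13   9   9   9]
w5 214 254 angle 32.43 knob bottom z 0.0993
[132 133 132  98  52  31  36  32  28  30  30  33  36  28  31  34  36  40
  38  38  40  40  38  43  40  43  45  40  41  42  46  37  44  52  72  81
  85  83  82  82  82  78  80  59  21  13   7  13   5   8]
w6 215 255 angle 32.33 knob bottom z 0.0992
[132 136 130 100  53  32  31  34  26  30  29  31  30  34  33  32  39  39
  41  43  42  39  42  45  42  41  45  41  39  43  39  38  43  59  76  83
  82  81  81  84  80  80  82  54  19  16  11  15  10   2]
```

The boss position, corrected for the bias seen at home and at 28.4°, puts the pin still on the plate at about 29.8° while the fingers are at 32.7°. The pads slipped along the knob. I re-centre the fingers by backing up 2.9° and regrip firmly.

>>> {"fn": "carry_out", "kwargs": {
  "xyz": [
    [-2.1,-0.02,0],
    [-2.1,-0.02,0],
    [-2.1,-0.02,0],
    [0,0,0],
    [0,0,0],
    [0,0,0],
    [0,0,0],
    [0,0,0],
    [0,0,0],
    [0,0,0]
  ],
  "turn": [1,1,1,0,0,0,0,0,0,0],
  "hand": [0.25,0.25,0.25,0.25,0.25,0.4,0.6,1,1,1],
  "force": 5
}}

```text
clock: 18.55
ee_pos: [0.6574, 0.0506, 0.0897]
tool_rot: [[0.281, 0.96, 0.0], [0.96, -0.281, 0.0], [0.0, 0.0, -1.0]]
force: [0.5, 0.4, -0.7]
gripper_width: 0.025
finger_force: 5.0
```

>>> {"fn": "carry_out", "kwargs": {
  "xyz": [
    [0,0,0],
    [0,0,0],
    [0,0,0],
    [0,0,0],
    [0,0,-0.5],
    [0,0,-0.5],
    [0,0,-0.5],
    [0,0,0],
    [0,0,0],
    [0,0,0]
  ],
  "turn": [0,0,0,0,0,0,0,0,0,0],
  "hand": [1,1,1,1,1,1,1,1,1,1],
  "force": 20
}}

```text
clock: 19.55
ee_pos: [0.6573, 0.0505, 0.0908]
tool_rot: [[0.281, 0.96, 0.0], [0.96, -0.281, 0.0], [0.0, 0.0, -1.0]]
force: [4.4, 0.1, -10.2]
gripper_width: 0.0244
finger_force: 20.0
```

```bash
cat > q.py <<'E'
from h import *
from scipy.optimize import brentq
import sys
c=np.array((.5372,.085));a0=np.arctan2(-.0894,.0867)
F=f'pics/{sys.argv[1]}.png';snap('wrist',F);o=env.get_obs();p=o['ee_pos'][:2]-c
g=cv2.imread(F).max(2);s=g[150:300,319].astype(int)
b=next(i for i in range(150) if (s[i:i+5]<70).all())+150; k=next(i for i in range(140) if (s[i:i+10]<26).all())+150
m=lambda d,z,r:proj(F,[[c[0]+.125*np.cos(a0+np.radians(d))+r*np.cos(t),c[1]+.125*np.sin(a0+np.radians(d))+r*np.sin(t),z] for t in np.linspace(0,6.28,90)])[:,1].min()
d=brentq(lambda d:m(d,.062,.017)-b,-5,65);z=brentq(lambda z:m(d,z,.0125)-k,.06,.13)
print('clock',o['clock'],'tool angle',round(np.degrees(np.arctan2(p[1],p[0])-a0),2),'table',round(d-2.5,2),'lift mm',round((z-.0898)*1e3,1),b,k,'bright',int((s[b-150:k-150]>55).sum()),o['force'].round(1))
E
python3 q.py w7
```

```text
clock 19.6 tool angle 29.87 table 29.39 lift mm 10.6 205 244 bright 9 [  4.1   0.1 -10.1]
```

>>> {"fn": "carry_out", "kwargs": {
  "xyz": [
    [1.3,-0.01,0],
    [1.3,-0.01,0],
    [1.3,-0.01,0],
    [1.3,-0.01,0],
    [0,0,0],
    [0,0,0],
    [0,0,0],
    [0,0,0],
    [0,0,0],
    [0,0,0]
  ],
  "turn": [-0.6,-0.6,-0.6,-0.6,0,0,0,0,0,0],
  "hand": [1,1,1,1,1,1,1,1,1,1]
}}

```text
clock: 20.6
ee_pos: [0.6586, 0.0555, 0.0912]
tool_rot: [[0.241, 0.971, 0.0], [0.971, -0.241, 0.0], [0.0, 0.0, -1.0]]
force: [4.8, -3.1, -9.1]
gripper_width: 0.0244
finger_force: 20.0
```

```bash
python3 q.py w8
```

```text
clock 20.65 tool angle 32.24 table 31.69 lift mm 10.6 205 244 bright 9 [ 4.7 -1.7 -9.5]
```

>>> {"fn": "carry_out", "kwargs": {
  "xyz": [
    [0,0,0],
    [0,0,0],
    [0,0,0],
    [0,0,0],
    [0,0,0],
    [0,0,0],
    [0,0,0],
    [0,0,0],
    [0,0,0],
    [0,0,0]
  ],
  "turn": [0,0,0,0,0,0,0,0,0,0],
  "hand": [1,1,1,1,1,1,1,1,1,1],
  "force": 3
}}

```text
clock: 21.65
ee_pos: [0.6588, 0.056, 0.0914]
tool_rot: [[0.24, 0.971, 0.001], [0.971, -0.24, 0.001], [0.001, 0.001, -1.0]]
force: [1.8, 1.4, 4.0]
gripper_width: 0.0248
finger_force: 3.0
```

```bash
python3 q.py w9
```

```text
clock 21.7 tool angle 32.41 table 31.85 lift mm 1.3 205 235 bright 2 [1.6 1.6 3.3]
```

It dropped: the lift fell from 10.6 to about 1 mm. I open and check that it settles fully, then retreat.

>>> {"fn": "carry_out", "kwargs": {
  "xyz": [
    [0,0,0],
    [0,0,0],
    [0,0,0],
    [0,0,0],
    [0,0,0],
    [0,0,0],
    [0,0,0],
    [0,0,0],
    [0,0,0],
    [0,0,0]
  ],
  "turn": [0,0,0,0,0,0,0,0,0,0],
  "hand": [0.2,0,-0.2,-0.2,-0.2,-0.2,-0.2,-0.2,-0.2,-0.2]
}}

```text
clock: 22.7
ee_pos: [0.6585, 0.0556, 0.0911]
tool_rot: [[0.241, 0.971, -0.0], [0.971, -0.241, 0.0], [0.0, -0.0, -1.0]]
force: [0.5, -0.6, 0.0]
gripper_width: 0.0527
finger_force: 0.0
```

```bash
python3 q.py w10
```

```text
clock 22.75 tool angle 32.23 table 31.97 lift mm 1.3 204 234 bright 3 [-0.1 -0.3  0.7]
```

>>> {"fn": "carry_out", "kwargs": {
  "xyz": [
    [0,0,-2],
    [0,0,-5],
    [0,0,-7],
    [0,0,-10],
    [0,0,-10],
    [0,0,-10],
    [0,0,-10],
    [0,0,-10],
    [0,0,-10],
    [0,0,0]
  ],
  "turn": [0,0,0,0,0,0,0,0,0,0],
  "hand": [-0.2,-0.2,-0.2,-0.2,-0.2,-0.2,-0.2,-0.2,-0.2,-0.2]
}}

```text
clock: 23.75
ee_pos: [0.6596, 0.0556, 0.167]
tool_rot: [[0.241, 0.971, 0.003], [0.971, -0.241, 0.0], [0.001, 0.003, -1.0]]
force: [-1.1, -0.2, 0.8]
gripper_width: 0.0531
finger_force: 0.0
```

Run:
```python
from h import *
snap('wrist','pics/w11.png');g=cv2.imread('pics/w11.png')[60:360,160:480]
snap('side','pics/sd11.png');k=cv2.resize(cv2.imread('pics/sd11.png')[160:260,250:330],(480,600),interpolation=cv2.INTER_CUBIC)
cv2.imwrite('pics/fin.png',cv2.resize(g,(640,600)))
o=env.get_obs();print(o['clock'],o['ee_pos'],o['force'])
```

```text
23.85 [0.65851927 0.05559523 0.16527964] [ 0.23896548  0.76480418 -0.67994339]
```

View pics/fin.png

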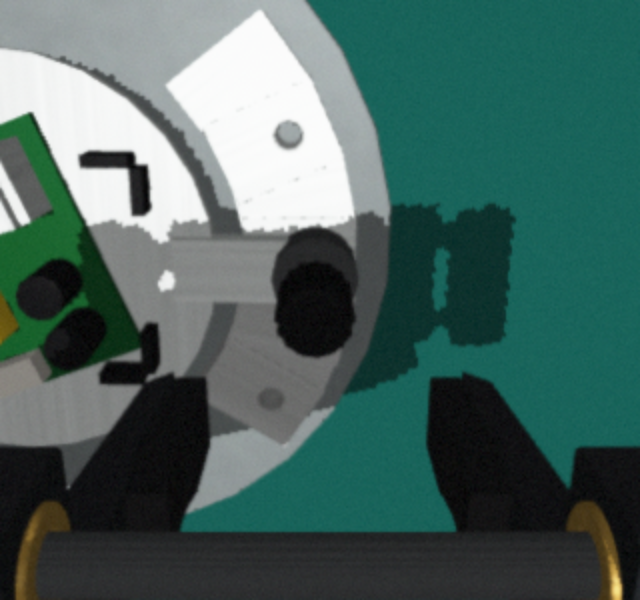

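The final view shows no pin gap, with the knob at crop (315,300) right down on the boss. The far hole (289,133) is still one pitch ahead, the home hole (270,398) is empty, and the board is in its nest. The fingers are clear, so I hand in.

```bash
python3 -c "
from bench import workorder
print(workorder.sign_off())"
```

```text
the job is handed in; nothing more can be done
None
```

I handed the job in with the pin sprung home in the next hole at about 32° (0.56 rad), the board untouched in its nest and the arm clear; `sign_off` gave no verdict.

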